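Empty the tilting tray of brass castings into the pan

ROBOT

A 6-joint arm with a two-finger parallel gripper is mounted at the origin on the work surface. World frame = base frame: x ahead of the robot, y to its left, z up, the work surface at z = 0. Lengths are in mm, angles in rad, forces in N, time in s.
With the tool pointing down it reaches from about 350 to 975 mm from the base axis. Payload 7.1 kg.
Tool frame: the origin (TCP) lies midway between the tips of the shut fingers; the grasp point (between the pads) lies 19 mm behind it; z points along the fingers, y is the line along which they close (so a half turn about z gives the same grasp; the last joint's range is limited). The gripper opens to 88 mm and grips with 3 to 60 N. Pads are 20 mm wide; open, the fingers measure 115 mm over their backs; the gripper's body (75 mm by 178 mm) begins 61 mm behind the grasp point.
Start: joints at [1.288, 0.423, 1.63, -0, 1.089, -0.019], TCP at [162.938, 603.371, 222.675] pointing down, gripper open.
Joint ranges: [-3, 3], [-0.9, 2.11], [0.09, 2.58], [-1.31, 4.45], [0.11, 2.69], [-2.54, 2.54]. Speed limits (rad/s): [2.39, 2.39, 3.01, 3.14, 3.14, 3.14].

INTERFACE

Orientations are given as a rotation vector (axis times angle).
In Python, from workcell import ctrl gives the robot as it stands.
- The arm moves only by the shell command python3 -m pendant 'ROWS'. ROWS is a JSON object of lists of equal length, an entry for each row: "grip": the opening, from -1 (shut) to 1 (fully open); "linear": the shift along the tool's x, y, z in mm, a list of three; "angular": the turn, a rotation vector about the tool's x, y, z in rad, a list of three. In form: {"grip": [grip, ...], "linear": [[tx, ty, tz], ...], "angular": [[ax, ay, az], ...]}. A call has 1 to 12 rows; each row shifts and turns the commanded pose from where the row before left it, along the tool's axes as they then stand; what a row does not reach is not made up. A row lasts 1/12 s, in which the tool goes at most 41.7 mm and 7.16 degrees, less where a joint would pass 70% of its speed; a pose out of reach is approached as far as the arm can. A call with a gripper value outside its range is refused whole. The fingers move at their own pace and stop on an object; the grip force is fixed at half the most. Time passes only in rows, so rows that do not move let the fingers close. It gives the time, the measured TCP pose, the force, the opening and the grip force at its end, in the units of the state.
- ctrl.get_obs(): the state, without advancing time (a new reading comes with each control period).
- ctrl.get_image(name): name is "scene" or "side" or "wrist"; returns the picture (384x512x3 uint8, red, green, blue); there is no depth.
- ctrl.camera_params(name): a dict with "vfov" (degrees; the focal length in pixels is half the picture's height over the tangent of half this angle, whatever the lens; pixels are square), "cx", "cy" (the principal point, pixels), "k1" (the pictures are not rectified: a ray, as slopes to the right and down, at radius r is drawn at 1 + k1 r^2 times it, then the intrinsics apply), "R" (3x3) and "t" (3): a world point X has camera coordinates R X + t; the wrist camera has in their place "T_tool_cam" (4x4, takes a point from camera to tool coordinates, whose origin is the TCP and whose axes are the flange's). Camera axes: x right, y down, z forward; pixel columns grow to the right and rows downward; lengths in mm; the calibration is good to about 2 mm. A picture is of the moment at which its call begins: read the wrist's pose just before it. camera_params takes no time and is no camera call.
- ctrl.close_job(): hands the job in; it is judged then, once.
The state is a dict: "t": time; "qpos": joint angles; "qvel": joint speeds; "joint_torque": joint torques, N m; "ee_pos": TCP position; "orientation": TCP orientation; "ft_force": force on the tool from outside, world axes, zero at the start; "moment": the same for the moment, N m; "width": finger opening in mm; "grasp_force": force on a finger pad.
Only numpy, scipy, OpenCV 4.12 (cv2) and the standard library are available. Lean on these libraries where they do the work, as an engineer would, in place of code of your own. Each camera call takes 0.05 s, during which the arm holds its last target. There are 200 camera calls.

TASK

Slide the empty metal pan squarely home against the stand, centred under the lip of the hinged tray, then tip the tray by its push bar until all five brass castings have dropped into the pan. Then let the tray down gently, without dropping it, until it rests level again, leaving the pan where it is and everything else on the bench undisturbed.

Things in the scene. Friction and masses are not known exactly. Their poses are not given: they have to be found in the camera images.
- stand: Fixed dark steel stand of the hinged tray; place and yaw vary. Origin on the bench straight below the hinge; +y is the way the tray tips (towards the pan), x along the hinge, z up. Upright stop plate 170 mm wide, 100 mm tall, face at y = -20 mm. The hinge ears overhang it to y = +15 mm, 95 to 145 mm above the bench; the pan fits under them. Base behind it to y = -200 mm, 190 mm wide.
- tray (a joint): Tilt of the steel tray, rad: 0 = level on its rest, grows as the tail rises and the lip dips, up to 1.3. Hinge axis: stand x, 135 mm above the bench. Falls back by its weight if let go. The tray weighs 0.45 kg and its load of castings 0.44 kg; 4 to 8 N at the bar tips it. The castings begin to slide from about 0.45 rad on; at 1.2 rad all are out.
- lip (a point): Middle of the tray's open lip edge, at floor level; it turns with the tray. Tray 140 mm wide; level, its floor is 135 mm above the bench and runs from y = -170 mm (tail) to +30 mm (lip) in the stand's frame, with 30 mm walls on the other three sides. Axes as the stand's when level.
- bar (a point): Middle of the tray's push bar: round steel, 14 mm thick, parallel to the hinge, standing out at the tray's -x side (robot's side) on a 12 mm arm; turns with the tray. Level: x = -115, y = -46, z = 235 mm in the stand's frame, 110 mm from the hinge axis; the bar is free from x = -82 to -157 mm. Tipping carries it towards +y and over.
- pan: Loose open rectangular metal pan, 190 mm (x) x 160 mm (y) x 80 mm tall, 4 mm walls, about 0.7 kg. Origin at the centre of its underside. Starts 50 to 110 mm short of the stop plate on the stand's +y side, a little askew. Home: its 190 mm side flat on the stop plate, origin at x = 0, y = +60 mm in the stand's frame, axes parallel.
- casting1: Brass casting lying loose in the tray: square rosette, 32 x 32 x 19 mm, 70 to 100 g. Origin at the centre of its underside.
- casting2: Brass casting lying loose in the tray: small angle bracket, 36 x 20 x 26 mm, 70 to 100 g. Origin at the centre of its underside.
- casting3: Brass casting lying loose in the tray: cross, 38 x 38 x 14 mm, 70 to 100 g. Origin at the centre of its underside.
- casting4: Brass casting lying loose in the tray: round turned knob, 32 mm across, 25 mm tall, 70 to 100 g. Origin at the centre of its underside.
- casting5: Brass casting lying loose in the tray: block foot with a stub, 30 x 24 x 26 mm, 70 to 100 g. Origin at the centre of its underside.
- hammer: Bystander, leave alone: hammer lying on the bench, about 220 mm long. Origin at or near its underside, z up. It lies along its x axis.
- tin: Bystander, leave alone: closed round dark tin, 70 mm across, 55 mm tall. Origin at or near its underside, z up.
- wood_block: Bystander, leave alone: pale wooden block, 70 x 50 x 45 mm. Origin at or near its underside, z up.
- punch_a: Bystander, leave alone: square steel punch, 122 mm long, 10 mm thick, lying. Origin at or near its underside, z up.
- punch_b: Bystander, leave alone: another such punch, lying beside it. Origin at or near its underside, z up.
- dish: Bystander, leave alone: small copper bowl, 90 mm across, 30 mm tall. Origin at or near its underside, z up.

How it is judged:
By the outcome, as a careful person would: the job done as asked, in the order asked, and still so for the second after the job is handed in, with the robot touching nothing.
It also fails if it takes over 64 s, if anything falls off the work surface, if the arm or the gripper's body presses on something with over 40 N, if the wrist force passes 120 N, or if a joint passes its speed limit or range.

## Working session

There is one attempt and no reset: what is moved stays moved. The work goes in short steps, Python scripts to look and compute and a shell command to move; the robot and the scene stay as the last step left them, time stands still between calls to the robot, and variables do not carry over. Pictures are saved under pics/ and viewed, at most 10 in all, crops included, and the job is handed in when it is done.

```bash
ls; mkdir -p pics; python3 - <<'E'
from workcell import ctrl
import cv2,numpy as np
o=ctrl.get_obs();print({k:np.round(v,3).tolist() for k,v in o.items()})
for n in("scene","side","wrist"):
    im=ctrl.get_image(n);cv2.imwrite(f"pics/{n}0.png",im[:,:,::-1])
    p=ctrl.camera_params(n);print(n,{k:np.round(v,3).tolist() for k,v in p.items()})
a=[cv2.imread(f"pics/{n}0.png") for n in("scene","side")]
E
```

```text
pics
{'t': 0.0, 'qpos': [1.288, 0.424, 1.631, 0.0, 1.089, -0.019], 'qvel': [-0.001, -0.002, 0.0, 0.001, -0.001, 0.001], 'joint_torque': [0.001, -54.464, -27.367, 0.064, 0.023, -0.0], 'ee_pos': [162.808, 602.85, 221.915], 'orientation': [-0.413, -3.114, 0.002], 'ft_force': [0.191, 0.435, -0.077], 'moment': [0.025, -0.028, -0.007], 'grasp_force': 0.0, 'width': 87.42}
scene {'vfov': 43.024, 'cx': 255.846, 'cy': 195.845, 'k1': 0.06, 'R': [[0.782, 0.623, 0.015], [0.422, -0.512, -0.748], [-0.459, 0.591, -0.663]], 't': [-445.973, -113.689, 1645.779]}
side {'vfov': 42.475, 'cx': 258.075, 'cy': 202.059, 'k1': -0.06, 'R': [[0.986, -0.165, 0.019], [-0.108, -0.725, -0.68], [0.126, 0.669, -0.733]], 't': [-543.5, 161.293, 1524.372]}
wrist {'vfov': 68.137, 'cx': 253.904, 'cy': 192.211, 'k1': -0.02, 'T_tool_cam': [[-0.001, -0.952, -0.306, 83.896], [1.0, -0.001, -0.0, -0.365], [0.0, -0.306, 0.952, -162.818], [0.0, 0.0, 0.0, 1.0]]}
```

View pics/scene0.png

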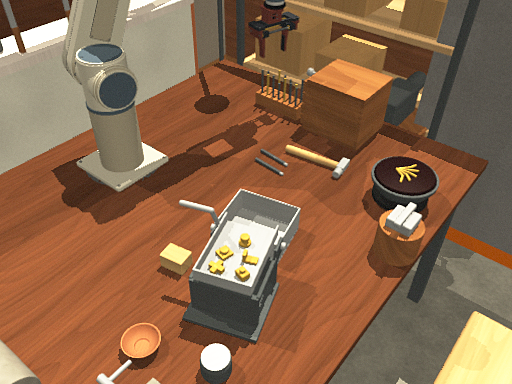

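View pics/side0.png

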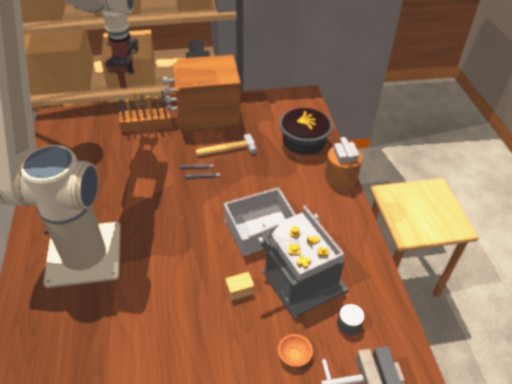

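The scene view shows the tray of castings (about 245,250), with its bar at about (195,207). The side view shows the pan at about (262,220), above-left of the stand at (305,270), so the tray's +y is roughly world +y.

```bash
cat > h.py <<'E'
from workcell import ctrl
import cv2,numpy as np
from scipy.spatial.transform import Rotation as Ro
def cam(n,o=None):
    p=ctrl.camera_params(n);f=192/np.tan(np.radians(p['vfov'])/2)
    if n=='wrist':
        T=np.array(p['T_tool_cam']);Rt=Ro.from_rotvec(o['orientation']).as_matrix()
        C=Rt@T[:3,3]+o['ee_pos'];Rwc=Rt@T[:3,:3]
    else:
        R=np.array(p['R']);Rwc=R.T;C=-R.T@np.array(p['t'])
    return dict(f=f,cx=p['cx'],cy=p['cy'],k=p['k1'],C=C,R=Rwc)
def ray(c,uv):
    d=(np.array(uv,float)-[c['cx'],c['cy']])/c['f'];s=d.copy()
    for _ in range(20): s=d/(1+c['k']*(s@s))
    v=c['R']@np.r_[s,1];return v/np.linalg.norm(v)
def plane(c,uv,z):
    v=ray(c,uv);return c['C']+v*(z-c['C'][2])/v[2]
def proj(c,X):
    q=c['R'].T@(np.array(X,float)-c['C']);s=q[:2]/q[2];return s*(1+c['k']*(s@s))*c['f']+[c['cx'],c['cy']]
def tri(cs,uvs):
    A=np.zeros((3,3));b=np.zeros(3)
    for c,u in zip(cs,uvs):
        v=ray(c,u);P=np.eye(3)-np.outer(v,v);A+=P;b+=P@c['C']
    X=np.linalg.solve(A,b);return X,[np.linalg.norm((np.eye(3)-np.outer(ray(c,u),ray(c,u)))@(X-c['C'])) for c,u in zip(cs,uvs)]
def snap(tag):
    o=ctrl.get_obs();im=ctrl.get_image('wrist')
    cv2.imwrite(f'pics/{tag}.png',im[:,:,::-1]);np.savez(f'pics/{tag}.npz',ee_pos=o['ee_pos'],orientation=o['orientation'])
    print(np.round(o['ee_pos'],1),np.round(o['orientation'],3),o['t'])
def wc(tag): 
    d=np.load(f'pics/{tag}.npz');return cam('wrist',dict(d))
E
python3 - <<'E'
from h import *
c=cam('side');s=cam('scene')
for n,u,z in[('panctr',(262,220),40),('tray c',(302,250),140),('pan left corner',(226,205),80),('pan top corner',(277,191),80),('tin',(350,320),30)]: print(n,np.round(plane(c,u,z)))
print(tri([c,s],[(295,231),(245,240)]))
o=ctrl.get_obs();R=Ro.from_rotvec(o['orientation']).as_matrix();print(np.round(R,2))
import cv2
a=cv2.imread('pics/side0.png')[180:318,210:360];b=cv2.imread('pics/scene0.png')[185:340,170:310]
cv2.imwrite('pics/c1.png',np.hstack([cv2.resize(a,(400,368),interpolation=2),cv2.resize(b,(332,368),interpolation=2)]))
E
```

```text
panctr [567.  21.  40.]
tray c [ 641. -189.  140.]
pan left corner [457.  66.  80.]
pan top corner [630. 103.  80.]
tin [ 746. -365.   30.]
(array([ 634.28331198, -125.78049857,  148.71081459]), [np.float64(0.056559181281887354), np.float64(0.05655918128178105)])
[[-0.97  0.26 -0.  ]
 [ 0.26  0.97 -0.  ]
 [ 0.   -0.   -1.  ]]
```

```bash
python3 -m pendant '{"grip":[1,1,1,1,1,1,1,1,1,1,1,1],"linear":[[0,0,-38],[-20,-20,-25],[-25,-29,-13],[-25,-29,-13],[-25,-29,-13],[-25,-29,-13],[-25,-29,-13],[-25,-29,-13],[-25,-29,-13],[-25,-29,-13],[-25,-29,-13],[-25,-29,-13]],"angular":[[0,0,0],[0,0,0],[0,0,0],[0,0,0],[0,0,0],[0,0,0],[0,0,0],[0,0,0],[0,0,0],[0,0,0],[0,0,0],[0,0,0]]}'
```

```text
t: 1.15
ee_pos: [342.8, 231.8, 416.3]
orientation: [0.412, 3.114, 0.0]
ft_force: [0.7, 0.9, 1.0]
width: 87.9
grasp_force: 0.0
```

View pics/c1.png

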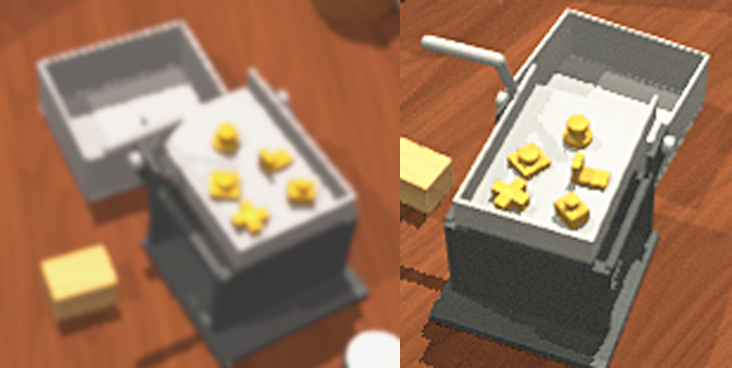

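The left crop (side) shows the pan rim at the top, 40–60 mm from the stand, with the tray of five castings and the wood block below it. On the right (scene), the bar runs from (425,40) to (505,65) in the crop.

```bash
python3 -m pendant '{"grip":[1,1,1,1,1,1,1,1,1,1],"linear":[[-25,-29,-4],[-25,-29,-4],[-25,-29,-4],[-25,-29,-4],[-25,-29,-4],[-25,-29,-4],[-25,-29,-4],[-25,-29,-4],[0,0,0],[0,0,0]],"angular":[[0,0,0],[0,0,0],[0,0,0],[0,0,0],[0,0,0],[0,0,0],[0,0,0],[0,0,0],[0,0,0],[0,0,0]]}'; python3 -c "
from h import *
snap('w1')
im=cv2.imread('pics/w1.png');cv2.imwrite('pics/w1b.png',cv2.resize(im,(768,576),interpolation=2))"
```

```text
t: 1.98
ee_pos: [475.6, -44.0, 447.2]
orientation: [-0.419, -3.112, -0.0]
ft_force: [0.3, -0.0, 0.0]
width: 87.8
grasp_force: 0.0
[475.6 -44.  447.2] [-0.419 -3.112 -0.   ] 1.9833
```

View pics/w1b.png

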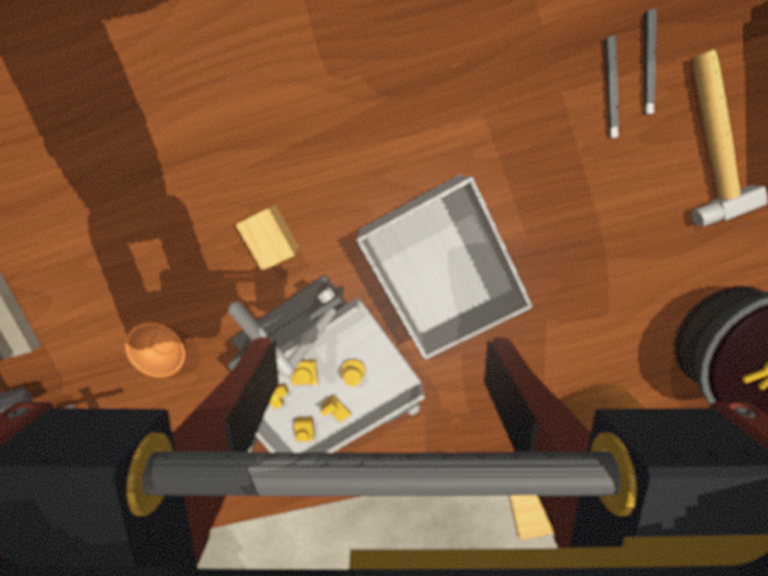

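The wrist view shows the pan rim corners at about (358,238), (470,178), (530,305) and (427,356). The tray lip edge runs from (358,300) to (423,385), and the bar's free end is at about (235,308).

```bash
python3 -m pendant '{"grip":[1,1,1,1,1,1,1],"linear":[[16,-24,0],[16,-24,0],[16,-24,0],[16,-24,0],[16,-24,0],[0,0,0],[0,0,0]],"angular":[[0,0,0],[0,0,0],[0,0,0],[0,0,0],[0,0,0],[0,0,0],[0,0,0]]}'; python3 -c "
from h import *
snap('w2')
im=cv2.imread('pics/w2.png')[70:300];a=cv2.resize(im,None,fx=1.56,fy=1.56,interpolation=2)
cv2.imwrite('pics/w2b.png',cv2.resize(cv2.imread('pics/w2.png')[90:320,150:450],None,fx=2.6,fy=2.6,interpolation=2))"
```

```text
t: 2.62
ee_pos: [366.0, -136.7, 447.9]
orientation: [0.414, 3.113, 0.0]
ft_force: [0.5, -0.1, 0.1]
width: 87.5
grasp_force: 0.0
[ 366.  -136.7  447.9] [0.414 3.113 0.   ] 2.6167
```

View pics/w2b.png

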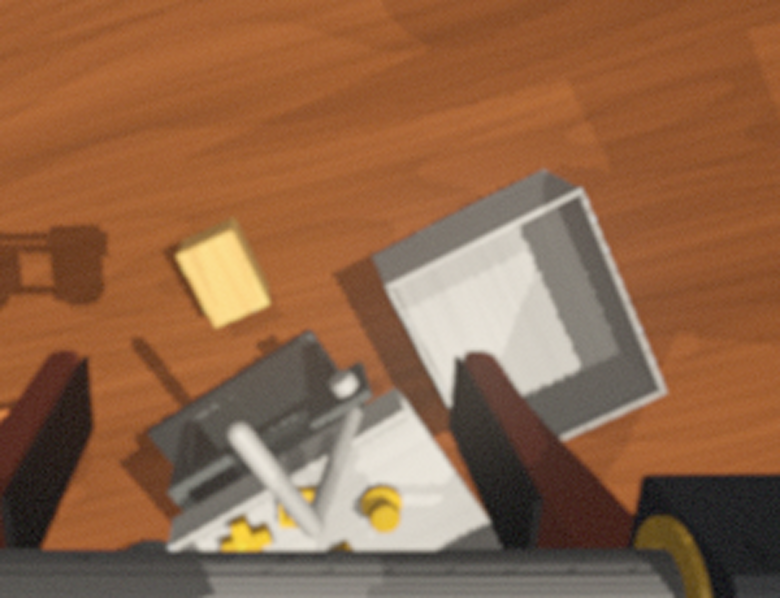

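This view (crop/2.6 + (150,90)) shows rim corners at (386,284), (583,188) and (666,392). The lip's near corner is at (400,392), and the bar runs from (240,432) to (318,530).

```bash
python3 - <<'E'
from h import *
c1,c2=wc('w1'),wc('w2');si,sc=cam('side'),cam('scene')
A=lambda u:np.array(u)/1.5
B=lambda u:np.array(u)/2.6+[150,90]
S=lambda u:np.array(u)/(400/150)+[210,180]
C=lambda u:np.array(u)/(332/140)+[170,185]
for n,cs,us in[
 ('panA',[c1,c2,si],[A((358,238)),B((386,284)),S((38,62))]),
 ('panB',[c1,c2,si],[A((470,178)),B((583,188)),S((183,22))]),
 ('panC',[c1,c2,sc],[A((530,305)),B((666,392)),C((308,57))]),
 ('lipN',[c1,c2],[A((358,300)),B((400,392))]),
 ('barend',[c1,c2,sc],[A((235,308)),B((240,432)),C((27,42))])]:
  X,r=tri(cs,us);print(n,np.round(X,1),np.round(r,1))
P=[plane(c1,A(u),80) for u in((358,238),(470,178),(530,305),(427,356))]
P=np.array(P);print(P.round(1));print('sides',np.linalg.norm(P-np.roll(P,-1,0),axis=1).round(1))
L=[plane(c1,A(u),z) for u,z in(((358,300),135),((423,385),135))];print(np.round(L,1),np.linalg.norm(L[1]-L[0]))
for uv in ((240,432),(318,530)): print('bar z235',plane(c2,B(uv),235).round(1))
E
```

```text
panA [444.2 -72.6 230.2] [19.5 21.   7.3]
panB [507.2  68.6 110.2] [ 58.4  61.9 119.7]
panC [635.1 118.2  77.8] [1.  2.7 2. ]
lipN [545.5 -91.  141.6] [0.6 0.6]
barend [ 493.4 -190.7  235.4] [0.9 1.  0.3]
[[486.4 -77.4  80. ]
 [451.7  73.8  80. ]
 [633.  117.4  80. ]
 [669.5 -31.9  80. ]]
sides [155.1 186.5 153.7 188.6]
[[548.1 -92.4 135. ]
 [679.2 -45.2 135. ]] 139.3371504157995
bar z235 [ 494.1 -190.   235. ]
bar z235 [ 571.4 -162.9  235. ]
```

Heights check out: rim 78, lip 142, bar 235 mm, with lip width 139 and pan sides of about 155 × 188. The stand is at about (624,-97) with yaw 19.6°. The pan centre is at about (560,20) with yaw 13.6°. Next I'll go over the middle of the pan's far wall.

```bash
python3 -m pendant '{"grip":[1,1,1,1,1,1,1,1,1,1,1,1],"linear":[[0,0,0],[0,0,0],[0,0,0],[0,0,0],[0,0,0],[-28,23,0],[-28,23,0],[-28,23,0],[-28,23,0],[-28,23,0],[-28,23,0],[-28,23,0]],"angular":[[0,0,-0.1],[0,0,-0.1],[0,0,-0.1],[0,0,-0.1],[0,0,-0.1],[0,0,0],[0,0,0],[0,0,0],[0,0,0],[0,0,0],[0,0,0],[0,0,0]]}'; python3 -m pendant '{"grip":[1,1,1,1,1,1,1,1],"linear":[[-28,23,0],[0,0,35],[0,0,35],[0,0,35],[0,0,35],[0,0,35],[0,0,35],[0,0,0]],"angular":[[0,0,0],[0,0,0],[0,0,0],[0,0,0],[0,0,0],[0,0,0],[0,0,0],[0,0,0]]}'; cat > st.py <<'E'
from h import *
o=ctrl.get_obs();R=Ro.from_rotvec(o['orientation']).as_matrix()
print(o['t'],'ee',np.round(o['ee_pos'],1),'yang',np.degrees(np.arctan2(R[1,1],R[0,1])).round(2),'zax',R[:,2].round(3),'F',np.round(o['ft_force'],1),'w',round(o['width'],1),'q',np.round(o['qpos'],2))
def to(X): print('tool delta',np.round(R.T@(np.array(X)-o['ee_pos']),1))
E
python3 - <<'E'
from st import *
to([542.9,93.6,53])
snap('w3')
cv2.imwrite('pics/w3b.png',cv2.imread('pics/w3.png'))
E
```

```text
t: 3.67
ee_pos: [520.5, 68.9, 447.3]
orientation: [0.375, -3.119, -0.001]
ft_force: [0.4, -0.7, 0.7]
width: 87.9
grasp_force: 0.0
t: 4.33
ee_pos: [537.1, 95.3, 230.9]
orientation: [0.372, -3.107, 0.0]
ft_force: [-0.9, -0.3, -0.5]
width: 87.5
grasp_force: 0.0
4.3333 ee [537.1  95.3 230.9] yang 103.67 zax [-0.012 -0.001 -1.   ] F [-0.9 -0.3 -0.5] w 87.5 q [ 0.15  0.3   1.79  0.    1.06 -1.66]
tool delta [ -7.3  -3.3 177.8]
[537.1  95.3 230.9] [ 0.372 -3.107  0.   ] 4.3333
```

View pics/w3b.png

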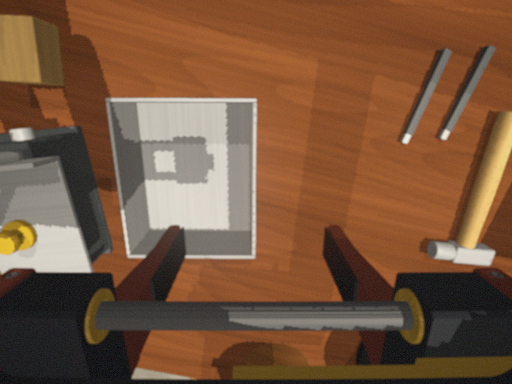

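The far wall's outer edge is at column 256 (rows 98–258), nearly centred between the fingers. The pan's near edge runs from (106,98) to (124,258).

```bash
python3 - <<'E'
from st import *
c=wc('w3')
P=np.array([plane(c,u,80) for u in((106,98),(257,98),(256,258),(125,258))]);print(P.round(1),np.linalg.norm(P-np.roll(P,-1,0),axis=1).round(1))
print(plane(c,(63,158),135),plane(c,(92,268),135))
m=(P[1]+P[2])/2;print(m)
E
```

```text
4.3833 ee [539.1  95.3 234.4] yang 103.65 zax [-0.008 -0.001 -1.   ] F [ 0.3  0.  -0.5] w 87.8 q [ 0.15  0.3   1.79  0.    1.06 -1.66]
[[486.9 -78.7  80. ]
 [449.7  76.9  80. ]
 [634.5 121.   80. ]
 [673.6 -38.7  80. ]] [159.9 190.  164.4 190.9]
[544.50834215 -86.36067384 135.        ] [656.13765461 -51.58022221 135.        ]
[542.08668633  98.96230672  80.        ]
```

```bash
python3 -m pendant '{"grip":[1,1,1,1,1,1,1,1,1,1,1,1],"linear":[[-3,0,36],[0,0,36],[0,0,36],[0,0,36],[0,0,30],[0,0,7],[0,0,0],[0,0,0],[0,0,0],[0,0,0],[0,0,0],[0,0,0]],"angular":[[0,0,0],[0,0,0],[0,0,0],[0,0,0],[0,0,0],[0,0,0],[0,0,0],[0,0,0],[0,0,0],[0,0,0],[0,0,0],[0,0,0]]}';python3 st.py;  python3 -m pendant '{"grip":[-1,-1,-1,-1,-1,-1,-1,-1,-1,-1,-1,-1],"linear":[[0,0,0],[0,0,0],[0,0,0],[0,0,0],[0,0,0],[0,0,0],[0,0,0],[0,0,0],[0,0,0],[0,0,0],[0,0,0],[0,0,0]],"angular":[[0,0,0],[0,0,0],[0,0,0],[0,0,0],[0,0,0],[0,0,0],[0,0,0],[0,0,0],[0,0,0],[0,0,0],[0,0,0],[0,0,0]]}';python3 st.py
```

```text
t: 5.38
ee_pos: [545.3, 94.7, 58.0]
orientation: [-0.37, 3.118, 0.0]
ft_force: [0.6, 0.2, 0.3]
width: 87.8
grasp_force: 0.0
5.3833 ee [545.3  94.7  58. ] yang 103.53 zax [ 0.002  0.    -1.   ] F [0.6 0.2 0.3] w 87.8 q [ 0.15  0.56  1.88  0.    0.7  -1.66]
t: 6.38
ee_pos: [544.5, 94.6, 56.7]
orientation: [0.37, -3.12, 0.0]
ft_force: [0.0, -0.4, -0.3]
width: 11.5
grasp_force: 0.0
6.3833 ee [544.5  94.6  56.7] yang 103.53 zax [-0. -0. -1.] F [ 0.  -0.4 -0.3] w 11.5 q [ 0.15  0.56  1.88 -0.    0.7  -1.66]
```

```bash
python3 -m pendant '{"grip":[-1,-1,-1,-1,-1,-1,-1,-1,-1,-1,-1,-1],"linear":[[0,0,0],[0,0,0],[0,0,0],[0,0,0],[0,0,0],[0,0,0],[0,0,0],[0,0,0],[0,0,0],[0,0,0],[0,0,0],[0,0,0]],"angular":[[0,0,0],[0,0,0],[0,0,0],[0,0,0],[0,0,0],[0,0,0],[0,0,-0.0175],[0,0,-0.0175],[0,0,-0.0175],[0,0,-0.0175],[0,0,-0.0175],[0,0,-0.0175]]}';python3 st.py; python3 -m pendant '{"grip":[-1,-1,-1,-1,-1,-1,-1,-1,-1,-1,-1,-1],"linear":[[-1,-5.5,0],[-1,-5.5,0],[-1,-5.5,0],[-1,-5.5,0],[-1,-5.5,0],[-1,-5.5,0],[-1,-5.5,0],[-1,-5.5,0],[-1,-5.5,0],[-1,-5.5,0],[0,0,0],[0,0,0]],"angular":[[0,0,0],[0,0,0],[0,0,0],[0,0,0],[0,0,0],[0,0,0],[0,0,0],[0,0,0],[0,0,0],[0,0,0],[0,0,0],[0,0,0]]}'; python3 - <<'E'
from st import *
to([577.5,32.9,56.7])
a=[cv2.resize(ctrl.get_image('side')[150:300,200:360,::-1],(400,375),interpolation=2),cv2.resize(ctrl.get_image('wrist')[:,:,::-1],(400,375))]
cv2.imwrite('pics/d1.png',np.hstack(a))
E
```

```text
t: 7.38
ee_pos: [544.3, 94.4, 56.7]
orientation: [0.536, -3.095, 0.0]
ft_force: [-2.7, -0.8, 2.9]
width: 4.0
grasp_force: 30.0
7.3833 ee [544.3  94.4  56.7] yang 109.64 zax [-0. -0. -1.] F [-2.7 -0.8  2.9] w 4.0 q [ 0.15  0.56  1.88 -0.    0.7  -1.76]
t: 8.38
ee_pos: [573.0, 45.1, 56.7]
orientation: [-0.533, 3.095, -0.002]
ft_force: [1.6, -2.7, -1.1]
width: 3.5
grasp_force: 30.0
8.3833 ee [573.   45.1  56.7] yang 109.54 zax [ 0.001 -0.001 -1.   ] F [ 1.6 -2.7 -1.1] w 3.5 q [ 0.06  0.59  1.83 -0.    0.72 -1.85]
tool delta [ -0.2 -13.   -0. ]
```

View pics/d1.png

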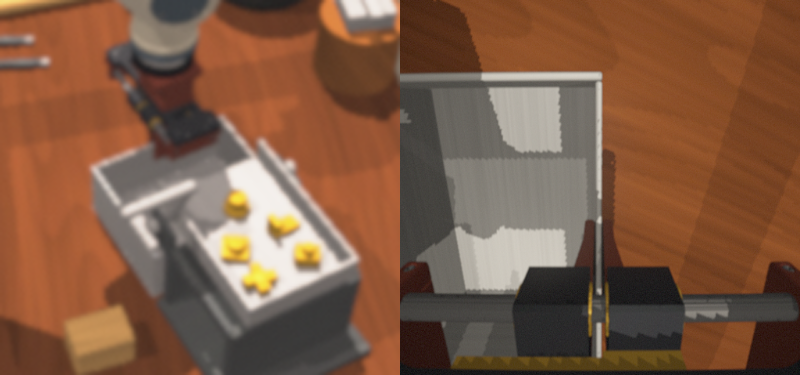

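The pan is gripped by the middle of its far wall and parallel to the tray, about 13 mm short of home. I'll push it home slowly while watching the force.

```bash
python3 -m pendant '{"grip":[-1,-1,-1,-1,-1,-1,-1,-1,-1],"linear":[[0,-1.5,0],[0,-1.5,0],[0,-1.5,0],[0,-1.5,0],[0,-1.5,0],[0,-1.5,0],[0,-1.5,0],[0,0,0],[0,0,0]],"angular":[[0,0,0],[0,0,0],[0,0,0],[0,0,0],[0,0,0],[0,0,0],[0,0,0],[0,0,0],[0,0,0]]}';python3 -m pendant '{"grip":[-1,-1,-1,-1],"linear":[[0,-1.5,0],[0,-1.5,0],[0,0,0],[0,0,0]],"angular":[[0,0,0],[0,0,0],[0,0,0],[0,0,0]]}';python3 st.py
```

```text
t: 9.23
ee_pos: [575.9, 35.9, 56.7]
orientation: [-0.533, 3.096, -0.0]
ft_force: [-1.2, 2.2, 1.1]
width: 3.6
grasp_force: 30.0
t: 9.57
ee_pos: [577.3, 34.2, 56.7]
orientation: [-0.532, 3.095, 0.002]
ft_force: [0.0, 8.4, -0.9]
width: 3.6
grasp_force: 30.0
9.5667 ee [577.3  34.2  56.7] yang 109.5 zax [ 0.001  0.001 -1.   ] F [ 0.   8.4 -0.9] w 3.6 q [ 0.04  0.59  1.82  0.    0.73 -1.87]
```

```bash
python3 -m pendant '{"grip":[-1,-1,-1,-1],"linear":[[0,-1.5,0],[0,-1,0],[0,0,0],[0,0,0]],"angular":[[0,0,0],[0,0,0],[0,0,0],[0,0,0]]}';python3 st.py; python3 -c "
from h import *
print(ctrl.get_obs()['moment'])"
```

```text
t: 9.9
ee_pos: [577.5, 34.0, 56.7]
orientation: [-0.531, 3.096, 0.006]
ft_force: [-0.8, 20.5, 0.4]
width: 3.9
grasp_force: 30.0
9.9 ee [577.5  34.   56.7] yang 109.46 zax [-0.     0.004 -1.   ] F [-0.8 20.5  0.4] w 3.9 q [ 0.04  0.59  1.82  0.01  0.73 -1.88]
[ 3.30419129  0.31502277 -0.21071669]
```

```bash
python3 -m pendant '{"grip":[-1,-1,0,0,0,0,0,0],"linear":[[0,1.2,0],[0,1.2,0],[0,0,0],[0,0,0],[0,0,0],[0,0,0],[0,0,0],[0,0,0]],"angular":[[0,0,0],[0,0,0],[0,0,0],[0,0,0],[0,0,0],[0,0,0],[0,0,0],[0,0,0]]}';python3 st.py;python3 -m pendant '{"grip":[0,0,0,0,0,0,0,0,0,0,0,0],"linear":[[0,0,-10],[0,0,-30],[0,0,-35],[0,0,-35],[0,0,-35],[0,0,-35],[0,0,-35],[20,-10,-35],[20,-10,-35],[20,-10,-35],[20,-10,-35],[0,0,0]],"angular":[[0,0,0],[0,0,0],[0,0,0],[0,0,0],[0,0,0],[0,0,0],[0,0,0],[0,0,0],[0,0,0],[0,0,0],[0,0,0],[0,0,0]]}';python3 -m pendant '{"grip":[0,0,0],"linear":[[20,-10,-20],[0,0,0],[0,0,0]],"angular":[[0,0,0],[0,0,0],[0,0,0]]}';python3 - <<'E'
from st import *
snap('w4')
cv2.imwrite('pics/w4b.png',cv2.resize(cv2.imread('pics/w4.png')[60:360],None,fx=1.56,fy=1.56,interpolation=2))
E
```

```text
t: 10.57
ee_pos: [576.9, 33.0, 56.7]
orientation: [-0.533, 3.096, -0.0]
ft_force: [0.4, -0.3, 0.2]
width: 40.6
grasp_force: 0.0
10.5667 ee [576.9  33.   56.7] yang 109.53 zax [ 0. -0. -1.] F [ 0.4 -0.3  0.2] w 40.6 q [ 0.04  0.59  1.82 -0.    0.73 -1.87]
t: 11.57
ee_pos: [515.1, -33.3, 420.1]
orientation: [-0.529, 3.085, -0.006]
ft_force: [1.4, -0.8, 1.0]
width: 43.6
grasp_force: 0.0
t: 11.82
ee_pos: [499.3, -47.6, 432.8]
orientation: [-0.531, 3.094, -0.001]
ft_force: [-0.3, 0.5, -0.8]
width: 44.3
grasp_force: 0.0
11.8167 ee [499.3 -47.6 432.8] yang 109.47 zax [ 0.003 -0.    -1.   ] F [-0.3  0.5 -0.8] w 44.3 q [-0.12  0.05  1.64  0.    1.45 -2.03]
[499.3 -47.6 432.8] [-5.310e-01  3.094e+00 -1.000e-03] 11.8167
```

View pics/w4b.png

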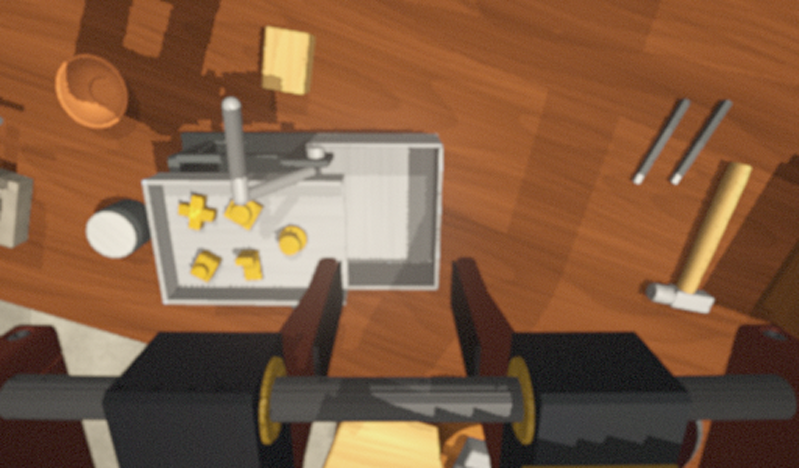

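The pan sits against the stand, with its far rim corners at crop (442,135) and (439,288). The tray's tail corners are at (143,180) and (164,303), and the bar runs from (231,103) to (240,195).

```bash
python3 - <<'E'
from st import *
c=wc('w4');W=lambda u:np.array(u)/1.56+[0,60]
def p(u,z):return plane(c,W(u),z)
t1,t2=p((143,181),165),p((164,304),165)
l1,l2=p((344,174),165),p((346,303),165)
f1,f2=p((442,134),80),p((440,289),80)
b1,b2=p((231,103),235),p((240,195),235)
for n,a,b in(('tail',t1,t2),('lipwalltop',l1,l2),('panfar',f1,f2),('bar',b1,b2)):
    d=b-a;print(n,a.round(1),b.round(1),'len',np.linalg.norm(d).round(1),'ang',np.degrees(np.arctan2(d[1],d[0])).round(2))
a=np.radians(19.5);ex=np.array([np.cos(a),np.sin(a)]);ey=np.array([-ex[1],ex[0]])
O=(t1+t2)[:2]/2+170*ey;print('O from tail',O)
for q in(t1,t2,l1,l2,f1,f2,b1,b2): print(np.round([(q[:2]-O)@ex,(q[:2]-O)@ey],1))
E
```

```text
11.8667 ee [499.3 -47.1 431.7] yang 109.51 zax [ 0.001  0.    -1.   ] F [ 1. -0. -1.] w 43.6 q [-0.12  0.05  1.64  0.    1.45 -2.03]
tail [ 611.2 -280.6  165. ] [ 744.5 -235.3  165. ] len 140.8 ang 18.79
lipwalltop [536.7 -90.8 165. ] [675.2 -45.3 165. ] len 145.8 ang 18.21
panfar [476.2  -0.6  80. ] [665.   70.1  80. ] len 201.6 ang 20.52
bar [ 492.1 -191.1  235. ] [ 564.6 -166.5  235. ] len 76.6 ang 18.71
O from tail [621.10278594 -97.72210925]
[ -70.4 -169.1]
[  70.4 -170.9]
[-77.3  34.7]
[68.5 31.4]
[-104.2  139.9]
[ 97.4 143.5]
[-152.8  -45. ]
[-76.2 -46. ]
```

```bash
python3 - <<'E'
from h import *
g=cv2.cvtColor(cv2.imread('pics/w4.png'),cv2.COLOR_BGR2GRAY).astype(int)
hs=cv2.cvtColor(cv2.imread('pics/w4.png'),cv2.COLOR_BGR2HSV)[:,:,1]
for c in (255,270):
    print(c,'top',list(zip(range(142,160),g[142:160,c-1:c+2].mean(1).astype(int),hs[142:160,c])))
    print(c,'bot',list(zip(range(236,252),g[236:252,c-1:c+2].mean(1).astype(int),hs[236:252,c])))
for c in (125,160,185):
    print(c,'top',list(zip(range(164,186),g[164:186,c-1:c+2].mean(1).astype(int))))
    print(c,'bot',list(zip(range(240,262),g[240:262,c-1:c+2].mean(1).astype(int),hs[240:262,c])))
E
```

```text
255 top [(142, np.int64(111), np.uint8(161)), (143, np.int64(93), np.uint8(162)), (144, np.int64(90), np.uint8(130)), (145, np.int64(98), np.uint8(85)), (146, np.int64(113), np.uint8(45)), (147, np.int64(116), np.uint8(27)), (148, np.int64(117), np.uint8(31)), (149, np.int64(116), np.uint8(35)), (150, np.int64(119), np.uint8(30)), (151, np.int64(145), np.uint8(25)), (152, np.int64(187), np.uint8(20)), (153, np.int64(207), np.uint8(17)), (154, np.int64(204), np.uint8(20)), (155, np.int64(199), np.uint8(19)), (156, np.int64(201), np.uint8(19)), (157, np.int64(200), np.uint8(21)), (158, np.int64(200), np.uint8(19)), (159, np.int64(199), np.uint8(19))]
255 bot [(236, np.int64(104), np.uint8(33)), (237, np.int64(103), np.uint8(32)), (238, np.int64(103), np.uint8(33)), (239, np.int64(100), np.uint8(31)), (240, np.int64(98), np.uint8(34)), (241, np.int64(99), np.uint8(30)), (242, np.int64(116), np.uint8(30)), (243, np.int64(156), np.uint8(29)), (244, np.int64(175), np.uint8(33)), (245, np.int64(156), np.uint8(62)), (246, np.int64(119), np.uint8(114)), (247, np.int64(99), np.uint8(151)), (24
[... 4570 characters left out ...]
p.uint8(18)), (243, np.int64(199), np.uint8(21)), (244, np.int64(164), np.uint8(23)), (245, np.int64(132), np.uint8(26)), (246, np.int64(119), np.uint8(31)), (247, np.int64(117), np.uint8(29)), (248, np.int64(116), np.uint8(31)), (249, np.int64(117), np.uint8(29)), (250, np.int64(115), np.uint8(25)), (251, np.int64(120), np.uint8(29)), (252, np.int64(148), np.uint8(25)), (253, np.int64(186), np.uint8(24)), (254, np.int64(198), np.uint8(26)), (255, np.int64(176), np.uint8(43)), (256, np.int64(131), np.uint8(88)), (257, np.int64(103), np.uint8(144)), (258, np.int64(100), np.uint8(170)), (259, np.int64(101), np.uint8(160)), (260, np.int64(98), np.uint8(160)), (261, np.int64(90), np.uint8(155))]
```

```bash
python3 - <<'E'
from h import *
c=wc('w4')
pts=[((125,175),(125,255.6),165),((160,175.2),(160,255.6),165),((255,151.5),(255,245.8),80),((270,151.5),(270,246),80)]
for a in(19,19.5,20):
  a=np.radians(a);ex=np.array([np.cos(a),np.sin(a)]);ey=np.array([-ex[1],ex[0]])
  for u,v,z in pts:
    p,q=plane(c,u,z)[:2],plane(c,v,z)[:2];m=(p+q)/2;print(np.degrees(a).round(1),z,'len',((q-p)@ex).round(1),'mid x',(m@ex).round(1),'y',(m@ey).round(1))
g=plane(c,(283,151.5),80)[:2];h=plane(c,(282,246),80)[:2];print(g,h,np.degrees(np.arctan2(*(h-g)[::-1])))
E
```

```text
19.0 165 len 143.8 mid x 556.4 y -420.7
19.0 165 len 143.0 mid x 556.0 y -362.6
19.0 80 len 192.6 mid x 557.0 y -206.1
19.0 80 len 193.0 mid x 557.0 y -177.1
19.5 165 len 143.6 mid x 552.7 y -425.5
19.5 165 len 142.9 mid x 552.8 y -367.4
19.5 80 len 192.6 mid x 555.2 y -210.9
19.5 80 len 193.0 mid x 555.4 y -182.0
20.0 165 len 143.4 mid x 549.0 y -430.3
20.0 165 len 142.8 mid x 549.6 y -372.2
20.0 80 len 192.6 mid x 553.3 y -215.7
20.0 80 len 193.1 mid x 553.8 y -186.8
[485.91776721   2.50705374] [666.60380947  70.5766779 ] 20.642833506547
```

The pan is square (19.5° against a tray yaw of about 19.4°) and centred to within about 2 mm. Now the bar.

```bash
python3 -m pendant '{"grip":[0,0,0,0,0,0,0,0,0,0,0,0],"linear":[[4,-26.7,0],[4,-26.7,0],[4,-26.7,0],[4,-26.7,0],[3,-26.7,0],[0,0,35],[0,0,35],[0,0,35],[0,0,30],[0,0,0],[0,0,0],[0,0,0]],"angular":[[0,0,0],[0,0,0],[0,0,0],[0,0,0],[0,0,0],[0,0,0],[0,0,0],[0,0,0],[0,0,0],[0,0,0],[0,0,0],[0,0,0]]}';python3 - <<'E'
from st import *
to([525.8,-179.3,214]);snap('w5')
cv2.imwrite('pics/w5b.png',cv2.imread('pics/w5.png'))
E
```

```text
t: 12.87
ee_pos: [527.1, -179.3, 297.7]
orientation: [-0.534, 3.095, -0.001]
ft_force: [0.3, -0.5, 0.7]
width: 43.8
grasp_force: 0.0
12.8667 ee [ 527.1 -179.3  297.7] yang 109.58 zax [ 0.001 -0.    -1.   ] F [ 0.3 -0.5  0.7] w 43.8 q [-0.35  0.24  1.71  0.    1.19 -2.26]
tool delta [ 1.3  0.5 83.7]
[ 527.1 -179.3  297.7] [-5.340e-01  3.095e+00 -1.000e-03] 12.8667
```

View pics/w5b.png

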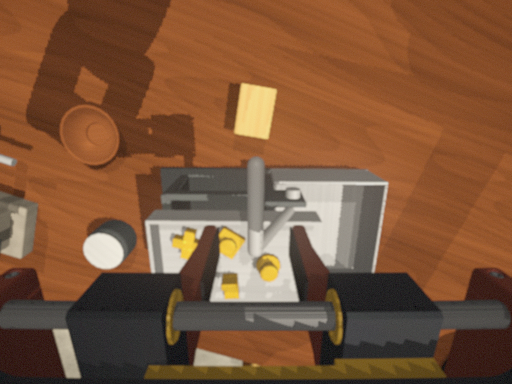

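The bar lies at column 256, rows 158–255, centred between the fingers (columns 212–295). I'll go down over it and close loosely.

```bash
python3 -m pendant '{"grip":[0,0,0,0,0,-0.5,-0.5,-0.5,-0.5,-0.5],"linear":[[1,0.5,25],[0,0,25],[0,0,22],[0,0,12],[0,0,0],[0,0,0],[0,0,0],[0,0,0],[0,0,0],[0,0,0]],"angular":[[0,0,0],[0,0,0],[0,0,0],[0,0,0],[0,0,0],[0,0,0],[0,0,0],[0,0,0],[0,0,0],[0,0,0]]}';python3 - <<'E'
from st import *
e=np.array([-.333,.943])
b=np.array([525.8,-179.3])
# commanded path: stand y offset and z relative to level for tilt angles
for t in(0,.2,.4,.5,.6,.7,.8,.9,1,1.1,1.2,1.25):
    a=-np.arctan2(46,100)+t;print(t,'dy',round(110*np.sin(a)+46,1),'dz',round(110*np.cos(a)-100,1))
E
```

```text
t: 13.75
ee_pos: [525.5, -179.5, 213.6]
orientation: [-0.533, 3.095, -0.001]
ft_force: [-0.8, -1.2, -0.7]
width: 21.6
grasp_force: 0.0
13.75 ee [ 525.5 -179.5  213.6] yang 109.55 zax [ 0.001 -0.001 -1.   ] F [-0.8 -1.2 -0.7] w 21.6 q [-0.35  0.33  1.79  0.    1.01 -2.26]
0 dy 0.0 dz -0.1
0.2 dy 20.8 dz 7.1
0.4 dy 42.6 dz 9.9
0.5 dy 53.6 dz 9.7
0.6 dy 64.5 dz 8.4
0.7 dy 75.2 dz 6.0
0.8 dy 85.7 dz 2.6
0.9 dy 95.7 dz -1.9
1 dy 105.3 dz -7.3
1.1 dy 114.2 dz -13.7
1.2 dy 122.5 dz -20.9
1.25 dy 126.3 dz -24.9
```

```bash
python3 -m pendant '{"grip":[-0.5,-0.5,-0.5,-0.5,-0.5,-0.5,-0.5,-0.5,-0.5,-0.5,-0.5,-0.5],"linear":[[0,2,-0.8],[0,3,-0.8],[0,3,-0.8],[0,3,-0.8],[0,3,-0.8],[0,3,-0.8],[0,3,-0.8],[0,3,-0.8],[0,3,-0.8],[0,3,-0.8],[0,3,-0.8],[0,3,-0.5]],"angular":[[0,0,0],[0,0,0],[0,0,0],[0,0,0],[0,0,0],[0,0,0],[0,0,0],[0,0,0],[0,0,0],[0,0,0],[0,0,0],[0,0,0]]}';python3 st.py
```

```text
t: 14.75
ee_pos: [515.2, -148.0, 223.9]
orientation: [-0.533, 3.092, -0.007]
ft_force: [1.5, -7.0, 5.4]
width: 22.0
grasp_force: 3.8
14.75 ee [ 515.2 -148.   223.9] yang 109.56 zax [ 0.005 -0.004 -1.   ] F [ 1.5 -7.   5.4] w 22.0 q [-0.3   0.29  1.83 -0.    1.02 -2.21]
```

```bash
python3 -m pendant '{"grip":[-0.5,-0.5,-0.5,-0.5,-0.5,-0.5,-0.5,-0.5,-0.5,-0.5,-0.5,-0.5],"linear":[[0,3,-0.3],[0,3,-0.2],[0,3,0],[0,3,0],[0,3,0],[0,3,0],[0,3,0],[0,3,0],[0,3,0.2],[0,3,0.3],[0,3,0.3],[0,3,0.5]],"angular":[[0,0,0],[0,0,0],[0,0,0],[0,0,0],[0,0,0],[0,0,0],[0,0,0],[0,0,0],[0,0,0],[0,0,0],[0,0,0],[0,0,0]]}';python3 st.py
python3 -m pendant '{"grip":[-0.5,-0.5,-0.5,-0.5,-0.5,-0.5,-0.5,-0.5,-0.5,-0.5,-0.5,-0.5],"linear":[[0,3,0.8],[0,3,0.8],[0,3,1],[0,3,1],[0,3,1.2],[0,3,1.2],[0,3,1.3],[0,3,1.4],[0,3,1.5],[0,3,1.6],[0,3,1.7],[0,3,1.8]],"angular":[[0,0,0],[0,0,0],[0,0,0],[0,0,0],[0,0,0],[0,0,0],[0,0,0],[0,0,0],[0,0,0],[0,0,0],[0,0,0],[0,0,0]]}';python3 st.py
```

```text
t: 15.75
ee_pos: [502.4, -112.9, 222.2]
orientation: [-0.533, 3.093, -0.003]
ft_force: [2.3, -3.7, 2.9]
width: 21.9
grasp_force: 2.0
15.75 ee [ 502.4 -112.9  222.2] yang 109.55 zax [ 0.003 -0.002 -1.   ] F [ 2.3 -3.7  2.9] w 21.9 q [-0.24  0.26  1.87 -0.    1.   -2.16]
t: 16.75
ee_pos: [489.1, -78.1, 205.7]
orientation: [0.533, -3.096, -0.0]
ft_force: [1.2, -1.2, 1.0]
width: 22.0
grasp_force: 0.6
16.75 ee [489.1 -78.1 205.7] yang 109.55 zax [-0.  0. -1.] F [ 1.2 -1.2  1. ] w 22.0 q [-0.18  0.26  1.93  0.    0.96 -2.09]
```

```bash
python3 -m pendant '{"grip":[-0.5,-0.5,-0.5,-0.5,-0.5,-0.5,-0.5,-0.5,-0.5,-0.5,-0.5,-0.5],"linear":[[0,3,2],[0,3,2.1],[0,3,2.3],[0,3,2.5],[0,3,2.7],[0,3,2.9],[0,2,2],[0,0,0],[0,0,0],[0,0,0],[0,0,0],[0,0,0]],"angular":[[0,0,0],[0,0,0],[0,0,0],[0,0,0],[0,0,0],[0,0,0],[0,0,0],[0,0,0],[0,0,0],[0,0,0],[0,0,0],[0,0,0]]}';python3 - <<'E'
from st import *
d=o['ee_pos'][:2]-np.array([525.5,-179.5]);print('dy',d@[-.334,.943])
a=[cv2.resize(ctrl.get_image(n)[y:y+170,x:x+180,::-1],(400,378),interpolation=2) for n,x,y in(('side',190,150),('scene',160,170))]
cv2.imwrite('pics/e1.png',np.hstack(a))
for n in('side','scene','wrist'):
    im=ctrl.get_image(n);h=cv2.cvtColor(im,cv2.COLOR_RGB2HSV);m=cv2.inRange(h,(20,170,100),(32,255,255))
    k,l,s,c=cv2.connectedComponentsWithStats(m);print(n,[(c[i].round().tolist(),int(s[i,4])) for i in range(1,k) if s[i,4]>8])
E
```

```text
t: 17.75
ee_pos: [482.5, -59.7, 189.5]
orientation: [-0.533, 3.096, -0.0]
ft_force: [-0.3, -1.1, -0.2]
width: 21.9
grasp_force: 0.3
17.75 ee [482.5 -59.7 189.5] yang 109.54 zax [ 0. -0. -1.] F [-0.3 -1.1 -0.2] w 21.9 q [-0.15  0.27  1.96 -0.    0.92 -2.06]
dy 127.28371139342904
side [([305.0, 120.0], 110)]
scene [([279.0, 76.0], 14), ([406.0, 171.0], 55), ([415.0, 170.0], 12), ([247.0, 243.0], 19), ([269.0, 248.0], 13)]
wrist [([266.0, 261.0], 524), ([211.0, 302.0], 77), ([297.0, 304.0], 111), ([209.0, 325.0], 12), ([297.0, 335.0], 88), ([210.0, 336.0], 89), ([269.0, 370.0], 3387)]
```

View pics/e1.png

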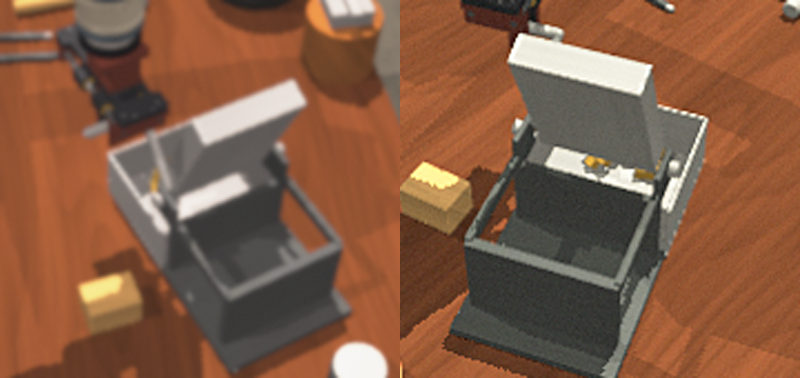

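The tray stands at about 1.2 rad. Castings are visible in the pan through the gap under the tray (right crop, about (597,163) and (642,175)). I'll nudge it slightly further and hold, then start lowering by retracing the path.

```bash
python3 -m pendant '{"grip":[-0.5,-0.5,-0.5,-0.5,-0.5,-0.5,-0.5,-0.5,-0.5,-0.5],"linear":[[0,1,1],[0,1,1],[0,1.5,1.5],[0,0,0],[0,0,0],[0,0,0],[0,0,0],[0,0,0],[0,0,0],[0,0,0]],"angular":[[0,0,0],[0,0,0],[0,0,0],[0,0,0],[0,0,0],[0,0,0],[0,0,0],[0,0,0],[0,0,0],[0,0,0]]}';python3 st.py
python3 -m pendant '{"grip":[-0.5,-0.5,-0.5,-0.5,-0.5,-0.5,-0.5,-0.5,-0.5,-0.5],"linear":[[0,-1.5,-1.5],[0,-2,-2],[0,-2,-1.7],[0,-3,-2.9],[0,-3,-2.7],[0,-3,-2.5],[0,-3,-2.3],[0,-3,-2.1],[0,-3,-1.8],[0,0,0]],"angular":[[0,0,0],[0,0,0],[0,0,0],[0,0,0],[0,0,0],[0,0,0],[0,0,0],[0,0,0],[0,0,0],[0,0,0]]}';python3 - <<'E'
from st import *
d=o['ee_pos'][:2]-np.array([525.5,-179.5]);print('dy',d@[-.334,.943])
E
```

```text
t: 18.83
ee_pos: [481.3, -56.4, 185.9]
orientation: [-0.533, 3.096, -0.0]
ft_force: [-0.1, -0.6, -0.7]
width: 21.9
grasp_force: 0.2
18.8333 ee [481.3 -56.4 185.9] yang 109.55 zax [ 0. -0. -1.] F [-0.1 -0.6 -0.7] w 21.9 q [-0.14  0.27  1.96 -0.    0.91 -2.05]
t: 19.67
ee_pos: [489.6, -79.1, 205.8]
orientation: [-0.533, 3.096, -0.001]
ft_force: [-0.3, -1.4, -0.4]
width: 22.1
grasp_force: 0.8
19.6667 ee [489.6 -79.1 205.8] yang 109.53 zax [ 0.001 -0.    -1.   ] F [-0.3 -1.4 -0.4] w 22.1 q [-0.18  0.26  1.93 -0.    0.96 -2.1 ]
dy 106.64355747102826
```

```bash
python3 -m pendant '{"grip":[-0.5,-0.5,-0.5,-0.5,-0.5,-0.5,-0.5,-0.5,-0.5,-0.5,-0.5,-0.5],"linear":[[0,-3,-1.8],[0,-3,-1.7],[0,-3,-1.6],[0,-3,-1.5],[0,-3,-1.4],[0,-3,-1.3],[0,-3,-1.2],[0,-3,-1.1],[0,-3,-1],[0,-3,-1],[0,-3,-0.8],[0,-3,-0.8]],"angular":[[0,0,0],[0,0,0],[0,0,0],[0,0,0],[0,0,0],[0,0,0],[0,0,0],[0,0,0],[0,0,0],[0,0,0],[0,0,0],[0,0,0]]}';python3 st.py
python3 -m pendant '{"grip":[-0.5,-0.5,-0.5,-0.5,-0.5,-0.5,-0.5,-0.5,-0.5,-0.5,-0.5,-0.5],"linear":[[0,-3,-0.5],[0,-3,-0.3],[0,-3,-0.3],[0,-3,-0.2],[0,-3,0],[0,-3,0],[0,-3,0],[0,-3,0],[0,-3,0],[0,-3,0.2],[0,-3,0.2],[0,0,0]],"angular":[[0,0,0],[0,0,0],[0,0,0],[0,0,0],[0,0,0],[0,0,0],[0,0,0],[0,0,0],[0,0,0],[0,0,0],[0,0,0],[0,0,0]]}';python3 - <<'E'
from st import *
d=o['ee_pos'][:2]-np.array([525.5,-179.5]);print('dy',d@[-.334,.943])
E
```

```text
t: 20.67
ee_pos: [501.4, -112.7, 220.7]
orientation: [-0.533, 3.096, -0.0]
ft_force: [1.0, -3.0, -1.3]
width: 21.8
grasp_force: 1.0
20.6667 ee [ 501.4 -112.7  220.7] yang 109.55 zax [ 0. -0. -1.] F [ 1.  -3.  -1.3] w 21.8 q [-0.24  0.26  1.87 -0.    1.   -2.16]
t: 21.67
ee_pos: [512.6, -144.1, 221.5]
orientation: [-0.533, 3.096, -0.001]
ft_force: [0.8, -3.1, -1.3]
width: 22.2
grasp_force: 1.4
21.6667 ee [ 512.6 -144.1  221.5] yang 109.53 zax [ 0. -0. -1.] F [ 0.8 -3.1 -1.3] w 22.2 q [-0.3   0.29  1.84 -0.    1.02 -2.21]
dy 37.740359219128926
```

```bash
python3 -m pendant '{"grip":[-0.5,-0.5,-0.5,-0.5,-0.5,-0.5,-0.5,-0.5,-0.5,-0.5,-0.5,-0.5],"linear":[[0,-2,0.2],[0,-2.5,0.2],[0,-2.5,0.3],[0,-2.5,0.3],[0,-2.5,0.4],[0,-2,0.4],[0,-2,0.5],[0,-2,0.5],[0,-2,0.6],[0,-1.5,0.5],[0,-1.5,0.5],[0,-1.5,0.5]],"angular":[[0,0,0],[0,0,0],[0,0,0],[0,0,0],[0,0,0],[0,0,0],[0,0,0],[0,0,0],[0,0,0],[0,0,0],[0,0,0],[0,0,0]]}';python3 st.py
python3 -m pendant '{"grip":[-0.5,-0.5,-0.5,-0.5,-0.5,-0.5,-0.5,-0.5,-0.5,-0.5,-0.5,-0.5],"linear":[[0,-1,0.3],[0,-1,0.3],[0,-1,0.3],[0,-1,0.3],[0,-1,0.3],[0,-1,0.3],[0,-1,0.3],[0,-1,0.3],[0,-1,0.3],[0,-1,0.3],[0,0,0],[0,0,0]],"angular":[[0,0,0],[0,0,0],[0,0,0],[0,0,0],[0,0,0],[0,0,0],[0,0,0],[0,0,0],[0,0,0],[0,0,0],[0,0,0],[0,0,0]]}';python3 - <<'E'
from st import *
d=o['ee_pos'][:2]-np.array([525.5,-179.5]);print('dy',d@[-.334,.943])
E
```

```text
t: 22.67
ee_pos: [520.5, -166.7, 216.5]
orientation: [0.533, -3.096, -0.0]
ft_force: [0.3, -1.9, -1.4]
width: 22.2
grasp_force: 1.1
22.6667 ee [ 520.5 -166.7  216.5] yang 109.55 zax [-0.  0. -1.] F [ 0.3 -1.9 -1.4] w 22.2 q [-0.33  0.32  1.81  0.    1.02 -2.24]
t: 23.67
ee_pos: [523.7, -175.8, 213.6]
orientation: [0.533, -3.096, -0.001]
ft_force: [-0.4, -0.9, 0.2]
width: 22.2
grasp_force: 0.0
23.6667 ee [ 523.7 -175.8  213.6] yang 109.55 zax [-0.  0. -1.] F [-0.4 -0.9  0.2] w 22.2 q [-0.35  0.33  1.8   0.    1.01 -2.26]
dy 4.080132840545812
```

```bash
python3 -m pendant '{"grip":[-0.5,-0.5,-0.5,0,0,0,0,0,0],"linear":[[0,-1.2,0],[0,-1.2,0],[0,-1.2,0],[0,0,0],[0,0,0],[0,0,0],[0,0,0],[0,0,0],[0,0,0]],"angular":[[0,0,0],[0,0,0],[0,0,0],[0,0,0],[0,0,0],[0,0,0],[0,0,0],[0,0,0],[0,0,0]]}';python3 st.py
python3 -m pendant '{"grip":[0,0,0,0,0,0,0,0,0,0,0,0],"linear":[[0,0,-10],[0,0,-35],[0,0,-35],[0,0,-35],[0,0,-35],[0,0,-35],[0,0,-33],[-4,26,0],[-4,26,0],[-4,26,0],[-4,27,0],[-3,28,0]],"angular":[[0,0,0],[0,0,0],[0,0,0],[0,0,0],[0,0,0],[0,0,0],[0,0,0],[0,0,0],[0,0,0],[0,0,0],[0,0,0],[0,0,0]]}';python3 -m pendant '{"grip":[0,0,0],"linear":[[0,0,0],[0,0,0],[0,0,0]],"angular":[[0,0,0],[0,0,0],[0,0,0]]}'
python3 - <<'E'
from st import *
snap('w6');c=wc('w6')
a=np.radians(19.5);ex=np.array([np.cos(a),np.sin(a)]);ey=np.array([-ex[1],ex[0]]);O=np.array([622,-97])
def comps(im,n,c,z):
    h=cv2.cvtColor(im,cv2.COLOR_RGB2HSV);m=cv2.inRange(h,(20,160,80),(32,255,255))
    k,l,s,ce=cv2.connectedComponentsWithStats(m)
    for i in range(1,k):
        if s[i,4]>8:
            p=plane(c,ce[i],z)[:2]-O
            if abs(p@ex)<250 and abs(p@ey)<350: print(n,ce[i].round(),int(s[i,4]),'stand',np.round([p@ex,p@ey]))
im=cv2.imread('pics/w6.png')[:,:,::-1].copy();comps(im,'wrist',c,15)
comps(cv2.imread('pics/w4.png')[:,:,::-1].copy(),'BEFORE wrist z145',wc('w4'),145)
comps(ctrl.get_image('side'),'side',cam('side'),15);comps(ctrl.get_image('scene'),'scene',cam('scene'),15)
g=cv2.cvtColor(im,cv2.COLOR_RGB2GRAY).astype(int)
g0=cv2.cvtColor(cv2.imread('pics/w4.png'),cv2.COLOR_BGR2GRAY).astype(int)
for cc in(255,270,125,160):
    print(cc,[np.abs(np.diff(G[r0:r1,cc-1:cc+2].mean(1))).argmax()+r0 for G in(g0,g) for r0,r1 in((146,180),(241,262))])
for r in(165,200,235): print(r,[np.abs(np.diff(G[r-1:r+2,270:300].mean(0))).argmax()+270 for G in(g0,g)])
E
```

```text
t: 24.42
ee_pos: [525.0, -179.4, 213.6]
orientation: [0.533, -3.096, -0.0]
ft_force: [0.4, 0.0, 0.5]
width: 44.2
grasp_force: 0.0
24.4167 ee [ 525.  -179.4  213.6] yang 109.55 zax [-0.  0. -1.] F [0.4 0.  0.5] w 44.2 q [-0.35  0.33  1.79 -0.    1.02 -2.26]
t: 25.42
ee_pos: [497.9, -46.7, 432.5]
orientation: [-0.532, 3.095, -0.0]
ft_force: [0.3, -0.5, 0.6]
width: 43.9
grasp_force: 0.0
t: 25.67
ee_pos: [498.5, -48.0, 432.2]
orientation: [-0.534, 3.095, -0.001]
ft_force: [0.1, 0.0, -0.6]
width: 43.7
grasp_force: 0.0
25.6667 ee [498.5 -48.  432.2] yang 109.58 zax [ 0.001 -0.    -1.   ] F [ 0.1  0.  -0.6] w 43.7 q [-0.12  0.05  1.64 -0.    1.45 -2.03]
[498.5 -48.  432.2] [-5.340e-01  3.095e+00 -1.000e-03] 25.6667
wrist [262. 186.] 364 stand [-12. 104.]
wrist [257. 206.] 97 stand [34. 94.]
wrist [267. 210.] 28 stand [ 42. 116.]
BEFORE wrist z145 [126. 195.] 261 stand [ -33. -129.]
BEFORE wrist z145 [156. 197.] 215 stand [-30. -79.]
BEFORE wrist z145 [187. 214.] 174 stand [  1. -28.]
BEFORE wrist z145 [131. 230.] 197 stand [  31. -129.]
BEFORE wrist z145 [160. 230.] 155 stand [ 31. -78.]
BEFORE wrist z145 [172. 318.] 351 stand [220. -75.]
BEFORE wrist z145 [336. 318.] 361 stand [221. 246.]
scene [275. 245.] 15 stand [42. 99.]
255 [np.int64(151), np.int64(242), np.int64(152), np.int64(243)]
270 [np.int64(151), np.int64(242), np.int64(152), np.int64(243)]
125 [np.int64(174), np.int64(251), np.int64(175), np.int64(252)]
160 [np.int64(175), np.int64(255), np.int64(176), np.int64(256)]
165 [np.int64(280), np.int64(280)]
200 [np.int64(279), np.int64(279)]
235 [np.int64(277), np.int64(278)]
```

The tray shows empty and back at level, and the pan hasn't moved. I'll count the castings in the pan with a mask that tolerates shadow, because part of the pan is shaded.

```bash
python3 - <<'E'
from h import *
im=cv2.imread('pics/w6.png');h=cv2.cvtColor(im,cv2.COLOR_BGR2HSV)
r=h[150:248,212:284]
m=cv2.inRange(r,(0,75,0),(179,255,255))
print('area',int((m>0).sum()))
for row in range(0,98,2): print(''.join('#' if v and b>100 else '+' if v else '.' for v,b in zip(m[row],r[row,:,2])))
E
```

```text
area 1127
.....................................................................###
.......................................................................#
........................................................................
........................................................................
........................................................................
........................................................................
........................................................................
........................................................................
........................................................................
........................................................................
............................................##..........................
.....................................####..########.....................
....................................#################.##................
...................................#######################..............
....................................#######################.........
[... 1786 characters left out ...]
.........................................##
####..................................................................##
###+..................................................................##
##....................................................................##
++...................................................................###
++...................................................................###
+....................................................................###
+....................................................................###
.....................................................................###
....................................................................####
```

```bash
python3 - <<'E'
from h import *
h=cv2.cvtColor(cv2.imread('pics/w4.png'),cv2.COLOR_BGR2HSV)[182:243,108:205]
a=int((cv2.inRange(h,(0,75,0),(179,255,255))>0).sum());c=wc('w4')
print('before',a,'expected at pan floor',a*((c['C'][2]-148)/(c['C'][2]-15))**2)
E
```

```text
before 1490 expected at pan floor 885.4137587548497
```

```bash
python3 -c "
from workcell import ctrl
print(ctrl.close_job())"
```

```text
the job is handed in; nothing more can be done
None
```

I slid the pan home against the stand, square and centred to about 2 mm, and tipped the tray. I then lowered it gently to level and handed the job in at about 26 s. The tray is empty; the castings lie touching in the pan, so I judged all five there from their area in the image rather than counting them one by one.

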